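# Rebuild the washed centrifuge rotor on its spindle

### The job

The centrifuge's rotor parts have been washed and lie on the drying mat; put the rotor back together on the bare spindle of the centrifuge. In this order from the bottom: the rotor, the spacer ring, the cover and last the locking nut, each the same way up as it lies now, flat and fully down on the one before, then let go of everything. Leave the specimen jar that stands among the parts where it is.

Things in the scene. Friction and masses are not known exactly. Their poses are not given: they have to be found in the camera images.
- rotor: Loose aluminium rotor, about 0.26 kg: a disc 100 mm across and 16 mm thick with eight dark tube pockets in its top, and on it a central collar 40 mm in diameter from 16 to 34 mm height (total height 34). A 16 mm bore runs through its axis. Grip it by the collar. Lies on the mat, collar up. Origin at the centre of its underside, z up.
- spacer: Loose dark steel spacer ring, about 60 g: 50 mm outer diameter, 16 mm bore, 12 mm tall, the same both ways up. Lies flat on the mat. Origin at the centre of its underside, z up.
- cover: Loose white plastic rotor cover, about 90 g: a plain smooth disc 92 mm across and 6 mm thick, and on it a central collar 32 mm in diameter from 6 to 24 mm height (total height 24). A 16 mm bore runs through its axis. Grip it by the collar. Lies on the mat, collar up. Origin at the centre of its underside, z up.
- nut: Loose black plastic push-on locking nut, about 50 g: a ribbed cylinder (the ribs stand out 1.6 mm, looks only) 36 mm in diameter and 28 mm tall with a closed top bearing a small steel disc; in its underside a 16 mm bore 18 mm deep. It is simply pushed down, not turned. Stands on the mat, bore down. Origin at the centre of its underside, z up.
- centrifuge: Fixed round white centrifuge, lid off, at the robot's left or right, with varying place and yaw: housing 210 mm across, 60 mm high (the bowl's floor), with a ring wall (inner 176, outer 196 mm across) up to 86 mm; on its own -x side a control panel block reaches 125 mm from the axis, 46 mm high. Origin at the centre of its underside; the spindle stands on its axis.
- seat (a point): Rotor seat: point on the spindle's axis, on a flange 36 mm across, 68 mm above the bench. The upright 10 mm steel spindle rises 84 mm from it, the last 8 mm tapering to 4 mm; the 16 mm bores have 3 mm of room all round. Undersides of the seated parts lie above this point by: rotor 0, spacer ring 34, cover 46, nut 70 mm.
- jar: Bystander: small closed white-capped specimen jar, 34 mm in diameter, 40 mm tall, loose, standing in the middle of the drying mat among the parts. The mat is fixed, pale blue-grey, 290 x 320 mm and 4 mm thick; the four parts lie at its four corners. Origin at the centre of the jar's underside.
Things that resemble listed ones, but are neither listed nor needed, are in the scene too. Leave any green look-alike of the rotor alone.

How it is judged (in metres and radians):
On the way, in this order (a step that is already met when the one before it is completed fails the run):
1. the rotor is down on the spindle's seat (horizontal distance between rotor and seat below 0.006 m and z of rotor in the frame of seat between -0.003 and 0.003 m and angle between rotor's own z axis and vertical below 0.08 rad and linear speed of rotor below 0.02 m/s and angular speed of rotor below 0.3 rad/s), for 0.2 s.
2. the spacer ring lies on the rotor's collar (horizontal distance between spacer and seat below 0.006 m and z of spacer in the frame of seat between 0.031 and 0.037 m and angle between spacer's own z axis and vertical below 0.08 rad and linear speed of spacer below 0.02 m/s and angular speed of spacer below 0.3 rad/s), for 0.2 s.
3. the cover lies on the spacer ring, collar up (horizontal distance between cover and seat below 0.006 m and z of cover in the frame of seat between 0.043 and 0.049 m and angle between cover's own z axis and vertical below 0.08 rad and linear speed of cover below 0.02 m/s and angular speed of cover below 0.3 rad/s), for 0.2 s.
4. the locking nut is over the spindle's end and down on the cover (horizontal distance between nut and seat below 0.006 m and z of nut in the frame of seat between 0.067 and 0.073 m and angle between nut's own z axis and vertical below 0.08 rad and linear speed of nut below 0.02 m/s and angular speed of nut below 0.3 rad/s), for 0.2 s.
At the end, for the whole second after the job is handed in: On the spindle from the bottom: rotor, spacer ring, cover, nut; each within 6 mm of the spindle's axis, its underside within 3 mm of its seated height (0, 34, 46, 70 mm above the seat), tilted under 0.08 rad, at rest (under 20 mm/s, 0.3 rad/s) and released (all of step 1 and all of step 2 and all of step 3 and all of step 4); the robot touches nothing.
It fails at once if the specimen jar is shifted by more than 25 mm or knocked over (distance of jar from where it was at the start of the episode above 0.025 m or angle between jar's own z axis and vertical above 0.5 rad).
It also fails if it takes over 118 s, if anything falls off the work surface, if the arm or the gripper's body presses on something with over 40 N, if the wrist force passes 120 N, or if a joint passes its speed limit or range.

### The arm

A 6-joint arm with a two-finger parallel gripper is mounted at the origin on the work surface. World frame = base frame: x ahead of the robot, y to its left, z up, the work surface at z = 0. Lengths are in mm, angles in degrees, forces in N, time in s.
With the tool pointing down it reaches from about 325 to 775 mm from the base axis. Payload 5.5 kg.
Tool frame: the origin (TCP) lies between the finger pads; the fingertips stand 22 mm ahead of it and the grasp point (between the pads) lies 3 mm ahead of it; z points along the fingers, x is the direction in which the jaws open and shut, and the axes are right-handed (so a half turn about z gives the same grasp; the last joint's range is limited). The gripper opens to 85 mm and grips with 20 to 120 N. Pads are 22 mm wide; open, the fingers measure 114 mm over their backs; the gripper's body (76 mm by 85 mm) begins 54 mm behind the grasp point. The pads swing forward as they close: fully open they stand 13 mm farther back than shut.
Start: joints at [70.949, 5.22, 70.514, -0, 104.267, -3.249], TCP at [163.394, 577.338, 231.175] pointing down, gripper open.
Joint ranges: [-164.24, 164.24], [-49.07, 125.15], [9.68, 141.18], [-86.29, 266.29], [3.28, 154.24], [-151.56, 151.56]. Speed limits (degrees/s): [147.25, 147.25, 172.46, 180, 180, 180].

### API

Orientations are given as [roll, pitch, yaw] about the fixed x, y, z axes, in that order (R = Rz(yaw) Ry(pitch) Rx(roll)).
In Python, from station import env gives the robot as it stands.
- The arm moves only by the shell command python3 -m jog 'ROWS' [FORCE]. ROWS is JSON, a list of rows, each a list of 3 entries, a list of its own where there are three numbers: the shift along the world's x, y, z in cm, then the turn, a rotation vector about the world's x, y, z in rad, then the finger opening in cm, from 0 to 8.54. In form: [[[tx, ty, tz], [wx, wy, wz], gripper], ...]. A call has 1 to 20 rows; each row is the pose to reach, as a shift and turn from the pose commanded when the call began; what a row does not reach only later rows make up. A row lasts 1/8 s, in which the tool goes at most 62.5 mm and 10.7 degrees, less where a joint would pass 70% of its speed; a pose out of reach is approached as far as the arm can. A call with a gripper value outside its range is refused whole. The fingers move at their own pace and stop on an object; FORCE is the grip in N (left out, the last holds). Time passes only in rows, so rows that repeat a pose let the fingers close. It gives the time, the measured TCP pose, the force and the opening at its end, in the units of the state.
- env.read_state(): the state, without advancing time (a new reading comes with each control period).
- env.snapshot(name): name is "scene" or "top"; returns a dict with "pixels" (480x640x3 uint8, red, green, blue), "fx", "fy", "cx", "cy" (pixels), "R" (3x3) and "t" (3): a world point X has camera coordinates R X + t. Camera axes: x right, y down, z forward; pixel columns grow to the right and rows downward; lengths in mm; the calibration is good to about 2 mm. A picture is of the moment at which its call begins. There is no depth.
- env.close_job(): hands the job in, once; it reports no verdict.
The state is a dict: "time": time; "q": joint angles; "joint_vel": joint speeds; "effort": joint torques, N m; "position": TCP position; "eef_rot": TCP orientation; "contact_force": force on the tool from outside, world axes, zero at the start; "ft_torque": the same for the moment, N m; "width": finger opening in mm.
Only numpy, scipy, OpenCV 4.12 (cv2) and the standard library are available. Lean on these libraries where they do the work, as an engineer would, in place of code of your own. Each camera call takes 0.05 s, during which the arm holds its last target. There are 200 camera calls.

## Working session

There is one attempt and no reset: what is moved stays moved. The work goes in short steps, Python scripts to look and compute and a shell command to move; the robot and the scene stay as the last step left them, time stands still between calls to the robot, and variables do not carry over. Pictures are saved under pics/ and viewed, about 12 in all and at most 16, crops included, and the job is handed in when it is done.

```bash
mkdir -p pics; python3 - <<'E'
from station import env
import cv2,pickle
s=env.read_state(); print(s)
for n in("scene","top"):
    d=env.snapshot(n); pickle.dump(d,open(f'{n}.pkl','wb')); cv2.imwrite(f'pics/{n}0.png',d['pixels'][:,:,::-1]); print(n,d['fx'],d['fy'],d['cx'],d['cy'],d['R'],d['t'])
E
```

```text
{'time': 0.0, 'q': array([ 7.09502558e+01,  5.26452893e+00,  7.05823412e+01, -5.04196495e-04,
        1.04265808e+02, -3.25047615e+00]), 'joint_vel': array([ 0.03889406,  0.0365701 ,  0.05717635,  0.02678207, -0.01550752,
        0.08541984]), 'effort': array([ 2.80185239e-03, -4.58707309e+01, -4.18041372e+01, -1.56418758e-05,
        1.14918739e-02, -2.35706409e-06]), 'position': array([163.29269754, 577.06355936, 230.03146449]), 'eef_rot': array([-1.79994099e+02,  1.12524130e-01,  7.42006140e+01]), 'contact_force': array([-0.13764782,  0.44199901,  0.35138288]), 'ft_torque': array([0.01273616, 0.02870339, 0.00076196]), 'width': 85.18335210119085}
scene 500.58204288309764 500.58204288309764 321.5622119700355 239.28036394164485 [[-0.15884184  0.9872331   0.01183548]
 [ 0.78102436  0.13297883 -0.61017832]
 [-0.6039621  -0.08767804 -0.7921757 ]] [ 170.60596142 -384.73142508 1391.89327155]
top 547.2309509838226 547.2309509838226 321.17149629438404 237.46566253953168 [[ 0.01631478 -0.99985403  0.00507362]
 [-0.99826347 -0.01657566 -0.05652696]
 [ 0.05660281 -0.00414259 -0.99838818]] [ -90.04617478  555.14071286 1142.33511753]
```

View pics/top0.png

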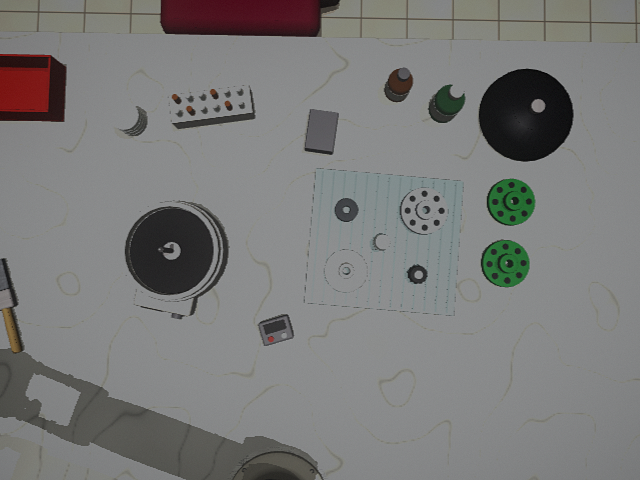

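View pics/scene0.png

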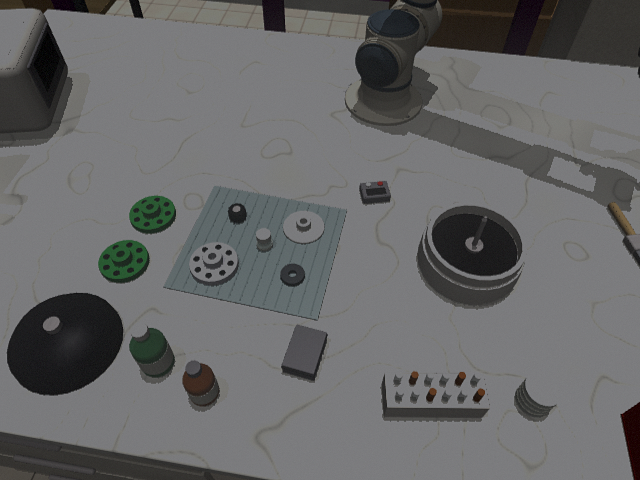

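The top view shows the rotor at (424,211), spacer at (346,210), cover at (346,270), nut at (417,274), jar at (381,242) and the spindle flange at about (173,250). Two green look-alikes lie off the mat at (511,202) and (505,263). The silver rotor on the mat fits the description. I'll confirm it in an enlarged crop.

```bash
cat > h.py <<'E'
import numpy as np,cv2
def ray(d,u,v):
    R=np.array(d['R']);c=-R.T@np.array(d['t']);r=R.T@[(u-d['cx'])/d['fx'],(v-d['cy'])/d['fy'],1];return c,r/np.linalg.norm(r)
def onz(d,u,v,z):
    c,r=ray(d,u,v);return c+r*(z-c[2])/r[2]
def proj(d,X):
    p=np.array(d['R'])@X+d['t'];return d['fx']*p[0]/p[2]+d['cx'],d['fy']*p[1]/p[2]+d['cy']
def tri(d1,p1,d2,p2):
    c1,r1=ray(d1,*p1);c2,r2=ray(d2,*p2)
    a=np.linalg.lstsq(np.c_[r1,-r2],c2-c1,rcond=None)[0];A=c1+a[0]*r1;B=c2+a[1]*r2
    return (A+B)/2,np.linalg.norm(A-B)
E
python3 - <<'E'
import pickle,cv2,numpy as np
t=pickle.load(open('top.pkl','rb'))['pixels'][:,:,::-1];s=pickle.load(open('scene.pkl','rb'))['pixels'][:,:,::-1]
f=lambda im,x,y,w,h:cv2.resize(im[y:y+h,x:x+w],(400,300),interpolation=cv2.INTER_CUBIC)
a=f(t,300,165,180,135);b=f(s,160,180,200,150);c=f(t,115,195,120,90);d=f(s,410,190,120,90)
cv2.imwrite('pics/crop.png',np.vstack([np.hstack([a,b]),np.hstack([c,d])]))
E
```

```text
(no output)
```

View pics/crop.png

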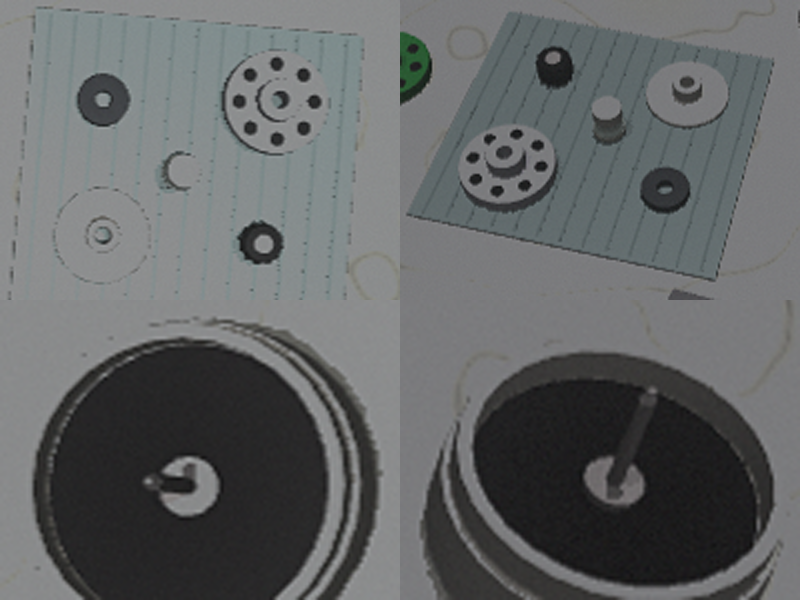

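Confirmed: the silver disc with eight dark pockets and a collar on the mat, at top (424,211), is the rotor. Next I measure positions from masks in both views.

```bash
python3 - <<'E'
import pickle,cv2,numpy as np
from h import *
D={n:pickle.load(open(n+'.pkl','rb')) for n in('top','scene')}
def blobs(d,x,y,r,lo,hi,amin,amax):
    g=cv2.cvtColor(d['pixels'],cv2.COLOR_RGB2GRAY)[y-r:y+r,x-r:x+r]
    g=cv2.resize(g,None,fx=4,fy=4,interpolation=cv2.INTER_CUBIC)
    m=cv2.inRange(g,lo,hi); cs,_=cv2.findContours(m,cv2.RETR_LIST,cv2.CHAIN_APPROX_NONE);o=[]
    for c in cs:
        a=cv2.contourArea(c)/16
        if amin<a<amax and len(c)>5:
            e=cv2.fitEllipse(c);o.append(((e[0][0]+.5)/4-.5+x-r,(e[0][1]+.5)/4-.5+y-r,round(a),[round(v/4,1) for v in e[1]]))
    return o
def show(lbl,d,z,*a):
    for b in blobs(d,*a): print(lbl,np.round(b[:2],1),b[2:],onz(d,b[0],b[1],z).round(1))
t,s=D['top'],D['scene']
for n,p in(('top',(424,211)),('scene',(214,262))):
    b=[q for q in blobs(D[n],*p,28,0,75,8,60)]
    P=np.array([onz(D[n],q[0],q[1],20)[:2] for q in b]);print('pockets',n,P.round(0).tolist()); 
    ok=P
    A=np.c_[2*ok,np.ones(len(ok))];c=np.linalg.lstsq(A,(ok**2).sum(1),rcond=None)[0];print('circ',c[:2].round(1),np.sqrt(c[2]+c[0]**2+c[1]**2))
show('spacer t',t,16,346,210,18,0,110,100,900);show('spacer s',s,16,292,274,18,0,70,100,900)
show('nut disc t',t,32,417,274,14,120,255,10,200);show('nut t',t,32,417,274,16,0,110,150,700);show('nutdisc s',s,32,237,209,12,100,255,5,100)
show('flange t',t,68,173,250,20,110,255,60,900);show('flange s',s,68,474,244,16,90,255,60,600)
u=lambda x0,y0,sc,X,Y:(x0+(X+.5)*sc-.5,y0+(Y+.5)*sc-.5)
print('tip',tri(t,u(115,195,.3,150,481-300),s,u(410,190,.3,251,91)),'@152',onz(t,*u(115,195,.3,150,181),152),onz(s,*u(410,190,.3,251,91),152))
print('flange hand',onz(t,*u(115,195,.3,188,186),68),onz(s,*u(410,190,.3,215,181),68))
T=lambda X,Y:u(300,165,.45,X,Y);S=lambda X,Y:u(160,180,.5,X-400,Y)
for n,a,b,z in(('rotor collar',(280,100),(505,153),38),('cover collar',(102,234),(686,83),28),('cover disc',(102,235),(687,93),10),('nut',(263,243),(552,58),32),('spacer',(103,100),(665,188),16),('jar',(181,171),(607,105),44)):
    print(n,onz(t,*T(*a),z).round(1),onz(s,*S(*b),z).round(1))
E
```

```text
pockets top [[582.0, -298.0], [593.0, -324.0], [592.0, -273.0], [593.0, -270.0], [618.0, -334.0], [617.0, -262.0], [620.0, -302.0], [617.0, -247.0], [618.0, -299.0], [643.0, -323.0], [643.0, -272.0], [654.0, -298.0]]
circ [ 617.5 -292.8] 34.05595698327617
pockets scene [[652.0, -300.0], [640.0, -274.0], [641.0, -325.0], [615.0, -264.0], [616.0, -337.0], [604.0, -307.0], [590.0, -275.0], [590.0, -327.0], [579.0, -301.0]]
circ [ 616.4 -300. ] 34.45432623188552
spacer t [345.9 209.5] (448, [23.7, 24.1]) [ 616.8 -132.4   16. ]
spacer s [292.1 274.8] (446, [22.9, 24.8]) [ 620.2 -133.7   16. ]
nut disc t [418.2 274.4] (47, [7.7, 7.8]) [ 482.1 -284.    32. ]
nut t [416.8 273.9] (310, [19.3, 20.7]) [ 483.  -281.1   32. ]
nutdisc s [236.1 208.5] (28, [5.2, 6.8]) [ 479.7 -286.6   32. ]
nutdisc s [247.  205.4] (35, [3.7, 16.8]) [ 466.7 -265.1   32. ]
nutdisc s [240.9 199.7] (48, [7.3, 10.1]) [ 452.7 -282.9   32. ]
nutdisc s [228.5 204.8] (96, [8.6, 24.4]) [ 472.  -305.9   32. ]
flange t [171.5 250.5] (149, [16.0, 16.3]) [522.2 220.6  68. ]
flange s [473.8 244. ] (114, [11.8, 17.5]) [520.5 219.5  68. ]
tip (array([522.34093657, 219.01154065, 154.19679399]), np.float64(0.9045197361518048)) @152 [522.41715425 220.12021513 152.        ] [520.4573507 219.1992385 152.       ]
flange hand [522.3595552  221.46445131  68.        ] [520.22426658 220.2328222   68.        ]
rotor collar [ 616.8 -297.7   38. ] [ 617.2 -298.5   38. ]
cover collar [ 488.6 -133.    28. ] [ 487.5 -136.1   28. ]
cover disc [ 487.6 -133.9   10. ] [ 486.7 -135.4   10. ]
nut [ 482.7 -283.7   32. ] [ 480.5 -287.2   32. ]
spacer [ 616.4 -132.8   16. ] [ 617.7 -134.    16. ]
jar [ 548.3 -204.8   44. ] [ 543.8 -209.4   44. ]
```

Both views agree within about 3 mm:

| Thing | x, y (mm) |
|---|---|
| Rotor | (617, -299) |
| Spacer | (617, -133) |
| Cover | (487.5, -134.5) |
| Nut | (481.5, -285) |
| Spindle | (521.5, 220) |
| Jar | (546, -207) |

The pocket circle radius of 34 mm and the tip height of 154 mm (152 expected) are plausible. I'm moving over the rotor with yaw 0.

```bash
python3 -m jog '[[[45.36,-87.63,0],[0,0,-1.295],8.5],[[45.36,-87.63,0],[0,0,-1.295],8.5],[[45.36,-87.63,0],[0,0,-1.295],8.5],[[45.36,-87.63,0],[0,0,-1.295],8.5],[[45.36,-87.63,0],[0,0,-1.295],8.5],[[45.36,-87.63,0],[0,0,-1.295],8.5],[[45.36,-87.63,0],[0,0,-1.295],8.5],[[45.36,-87.63,0],[0,0,-1.295],8.5],[[45.36,-87.63,0],[0,0,-1.295],8.5],[[45.36,-87.63,0],[0,0,-1.295],8.5],[[45.36,-87.63,0],[0,0,-1.295],8.5],[[45.36,-87.63,0],[0,0,-1.295],8.5],[[45.36,-87.63,0],[0,0,-1.295],8.5],[[45.36,-87.63,0],[0,0,-1.295],8.5],[[45.36,-87.63,0],[0,0,-1.295],8.5],[[45.36,-87.63,0],[0,0,-1.295],8.5],[[45.36,-87.63,-6],[0,0,-1.295],8.5],[[45.36,-87.63,-12],[0,0,-1.295],8.5],[[45.36,-87.63,-12],[0,0,-1.295],8.5],[[45.36,-87.63,-12],[0,0,-1.295],8.5]]' 40
```

```text
time: 2.6
position: [617.8, -299.3, 114.0]
eef_rot: [179.9, -0.1, 0.0]
contact_force: [-0.1, -0.1, 1.0]
width: 84.8
```

```bash
python3 -m jog '[[[0,0,-3],[0,0,0],8.5],[[0,0,-6],[0,0,0],8.5],[[0,0,-6.3],[0,0,0],8.5],[[0,0,-6.3],[0,0,0],8.5],[[0,0,-6.3],[0,0,0],3],[[0,0,-6.3],[0,0,0],3],[[0,0,-6.3],[0,0,0],3],[[0,0,-6.3],[0,0,0],3],[[0,0,-6.3],[0,0,0],3],[[0,0,-6.3],[0,0,0],3],[[0,0,-6.3],[0,0,0],3],[[0,0,-6.3],[0,0,0],3]]' 40
cat > snap.py <<'E'
import sys,pickle,cv2,numpy as np
from station import env
n=sys.argv[1];o=[]
for k,c in(('top',sys.argv[2]),('scene',sys.argv[3])):
    d=env.snapshot(k);pickle.dump(d,open(f'{k}.pkl','wb'));x,y=map(int,c.split(','))
    o.append(cv2.resize(d['pixels'][y:y+150,x:x+200,::-1],(400,300),interpolation=cv2.INTER_CUBIC))
cv2.imwrite(f'pics/{n}.png',np.hstack(o))
s=env.read_state();print(s['position'].round(1),s['eef_rot'].round(2),s['contact_force'].round(1),s['width'],s['time'])
E
python3 snap.py g1 330,130 130,170
```

```text
time: 4.1
position: [617.0, -299.0, 48.1]
eef_rot: [-180.0, 0.0, -0.0]
contact_force: [0.5, 0.3, 0.6]
width: 29.8
[ 617.  -299.    48.2] [-180.    0.   -0.] [ 0.  -0.7  0.4] 30.090090071027653 4.2
```

View pics/g1.png

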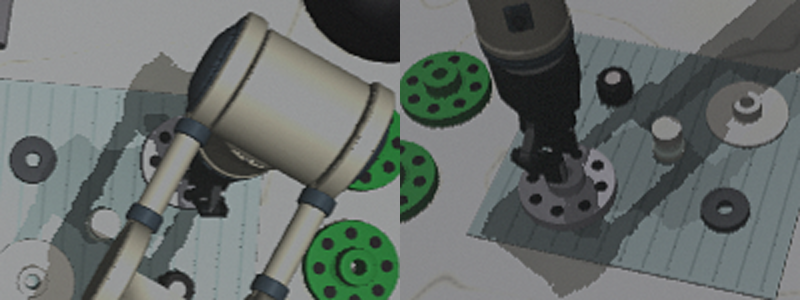

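The gripper is over the rotor, but the 30 mm width means it missed the 40 mm collar. I need a closer look.

```bash
python3 - <<'E'
import pickle,cv2
d=pickle.load(open('scene.pkl','rb'));cv2.imwrite('pics/g1b.png',cv2.resize(d['pixels'][200:295,160:260,::-1],(600,570),interpolation=cv2.INTER_CUBIC)*1)
E
```

```text
(no output)
```

View pics/g1b.png

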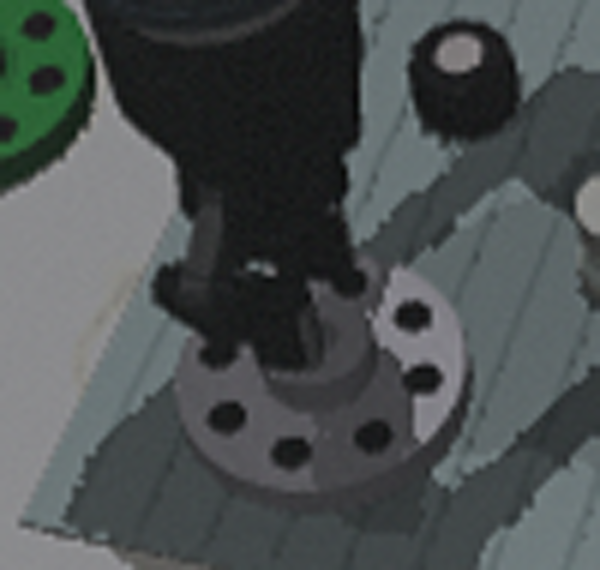

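```bash
python3 - <<'E'
import pickle
from h import *
d=pickle.load(open('scene.pkl','rb'))
f=lambda X:(lambda p:((p[0]-160)*6,(p[1]-200)*6))(proj(d,np.array(X,float)))
for X in [(617,-299,38),(617,-299,26),(617,-299,48),(617,-299,90),(632,-299,26),(632,-299,40),(602,-299,40),(617,-284,40),(617,-314,40),(617,-340,90),(617,-260,90),(660,-299,90),(580,-299,90)]: print(X,np.round(f(X)))
E
```

```text
(617, -299, 38) [312. 337.]
(617, -299, 26) [318. 357.]
(617, -299, 48) [307. 319.]
(617, -299, 90) [286. 243.]
(632, -299, 26) [305. 393.]
(632, -299, 40) [298. 369.]
(602, -299, 40) [324. 298.]
(617, -284, 40) [354. 339.]
(617, -314, 40) [268. 327.]
(617, -340, 90) [165. 227.]
(617, -260, 90) [403. 259.]
(660, -299, 90) [246. 350.]
(580, -299, 90) [319. 156.]
```

```bash
for i in 1; do python3 -m jog '[[[0,0,-0.2],[0,0,0],3],[[0,0,-0.4],[0,0,0],3],[[0,0,-0.4],[0,0,0],3]]'; python3 -m jog '[[[0,0,-0.1],[0,0,0],3],[[0,0,-0.2],[0,0,0],3],[[0,0,-0.2],[0,0,0],3]]'; done
```

```text
time: 4.58
position: [616.8, -298.9, 43.7]
eef_rot: [-180.0, 0.0, -0.0]
contact_force: [-0.3, 0.5, 0.4]
width: 30.3
time: 4.95
position: [617.0, -298.9, 42.1]
eef_rot: [-180.0, 0.0, 0.0]
contact_force: [-0.2, 0.5, -1.4]
width: 30.3
```

```bash
python3 -m jog '[[[0,0,-0.1],[0,0,0],3],[[0,0,-0.2],[0,0,0],3],[[0,0,-0.2],[0,0,0],3]]'; python3 snap.py g2 400,130 150,180;  python3 - <<'E'
import pickle,cv2
d=pickle.load(open('scene.pkl','rb'));cv2.imwrite('pics/g2b.png',cv2.convertScaleAbs(cv2.resize(d['pixels'][200:295,160:260,::-1],(600,570),interpolation=cv2.INTER_CUBIC),alpha=2))
E
```

```text
time: 5.32
position: [616.9, -298.9, 40.0]
eef_rot: [-180.0, 0.0, 0.0]
contact_force: [0.7, -0.2, -0.6]
width: 30.2
[ 617.  -299.    40.2] [180.   0.   0.] [-1.   0.1  0.5] 30.08857096956766 5.425
```

View pics/g2b.png

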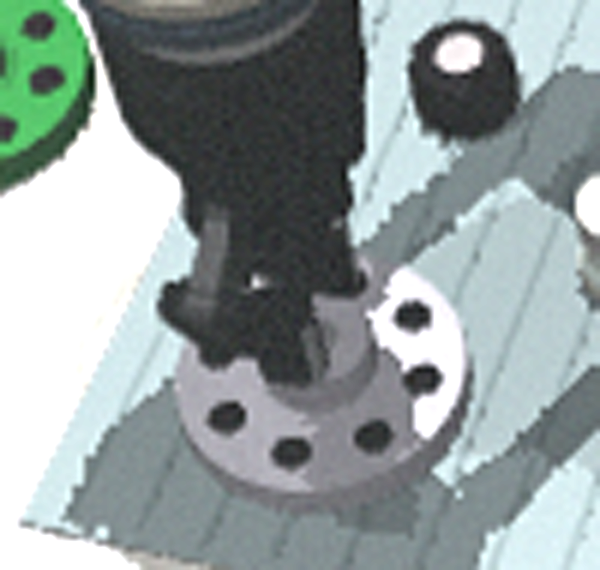

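The scene shows the near fingertip at (290,380), still above or at the collar's top edge, and there is no contact. The tips are higher than the nominal 22 mm ahead of the TCP would put them, so I'll keep probing down gently.

```bash
for i in 1 2; do python3 -m jog '[[[0,0,-0.1],[0,0,0],3],[[0,0,-0.2],[0,0,0],3],[[0,0,-0.2],[0,0,0],3]]' | egrep 'pos|force|width'; done
```

```text
position: [616.9, -298.9, 38.0]
contact_force: [0.4, -0.3, -0.5]
width: 30.0
position: [617.1, -299.0, 37.5]
contact_force: [-2.4, 1.5, 5.9]
width: 30.0
```

The contact at TCP z = 37.6 is the collar top, 38 mm high. So at this opening the tips are level with the reported TCP. I'll open, go down to TCP z = 27 and grip.

```bash
python3 -m jog '[[[0,0,0.6],[0,0,0],8.5],[[0,0,0.6],[0,0,0],8.5],[[0,0,0.6],[0,0,0],8.5],[[0,0,0.6],[0,0,0],8.5],[[0,0,0.6],[0,0,0],8.5],[[0,0,0],[0,0,0],8.5],[[0,0,-0.9],[0,0,0],8.5],[[0,0,-0.9],[0,0,0],8.5],[[0,0,-0.9],[0,0,0],3],[[0,0,-0.9],[0,0,0],3],[[0,0,-0.9],[0,0,0],3],[[0,0,-0.9],[0,0,0],3],[[0,0,-0.9],[0,0,0],3],[[0,0,-0.9],[0,0,0],3]]' 50
```

```text
time: 7.92
position: [617.4, -299.2, 28.1]
eef_rot: [180.0, -0.1, -0.0]
contact_force: [-0.4, 0.4, 5.7]
width: 37.2
```

```bash
python3 -m jog '[[[0,0,0.1],[0,0,0],3],[[0,0,0.1],[0,0,0],3]]'; python3 -m jog '[[[0,0,1],[0,0,0],3],[[0,0,2],[0,0,0],3],[[0,0,2],[0,0,0],3]]'; python3 snap.py g3 400,130 150,180;  python3 - <<'E'
import pickle,cv2
d=pickle.load(open('scene.pkl','rb'));cv2.imwrite('pics/g3b.png',cv2.convertScaleAbs(cv2.resize(d['pixels'][200:295,160:260,::-1],(600,570),interpolation=cv2.INTER_CUBIC),alpha=2))
E
```

```text
time: 8.18
position: [617.2, -299.1, 28.2]
eef_rot: [180.0, -0.0, -0.0]
contact_force: [1.2, -1.4, 2.1]
width: 37.1
time: 8.55
position: [617.5, -299.2, 49.6]
eef_rot: [179.9, -0.1, 0.0]
contact_force: [-0.2, -0.0, -2.5]
width: 37.1
[ 617.  -298.9   48.2] [180.  -0.   0.] [ 0.7  0.1 -1.6] 37.47262131356443 8.65
```

View pics/g3b.png

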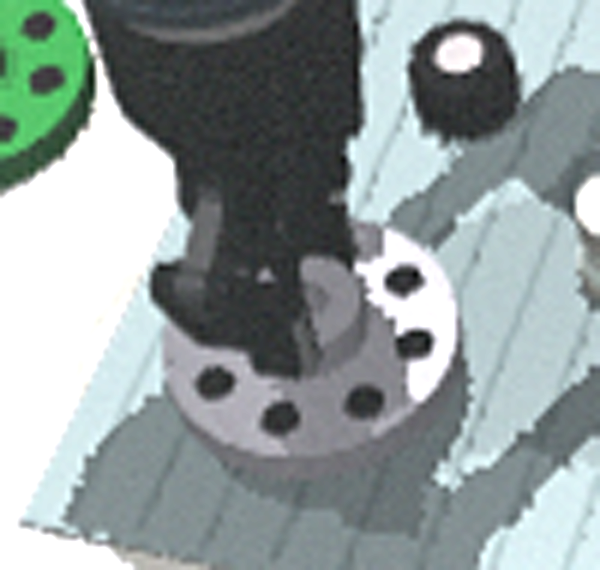

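The rotor lifted, but the gripper holds the collar off-centre: 37 mm on the chord, with the fingers about 15 mm toward -y. Before going on I check whether the cameras and the arm agree.

```bash
python3 - <<'E'
import pickle,cv2
from h import *
o=[]
t=pickle.load(open('top.pkl','rb'));s=pickle.load(open('scene.pkl','rb'))
for d in(t,s):
    im=np.ascontiguousarray(d['pixels'][:,:,::-1])
    for X,c in(((0,0,0),(0,0,255)),((617,-299,48),(0,255,0)),((617,-299,100),(255,255,0)),((617,-299,200),(255,0,255)),((617,-299,300),(0,255,255))):
        p=proj(d,np.array(X,float));print(X,np.round(p));cv2.circle(im,tuple(int(round(v)) for v in p),3,c,1)
    o.append(im)
a=cv2.resize(o[0][100:400,290:640],(400,343));b=cv2.resize(o[1][0:300,120:470],(400,343))
cv2.imwrite('pics/chk.png',cv2.convertScaleAbs(np.hstack([a,b]),alpha=1.6))
E
```

```text
(0, 0, 0) [278. 503.]
(617, -299, 48) [427. 209.]
(617, -299, 100) [433. 206.]
(617, -299, 200) [444. 200.]
(617, -299, 300) [458. 192.]
(0, 0, 0) [383. 101.]
(617, -299, 48) [211. 253.]
(617, -299, 100) [207. 237.]
(617, -299, 200) [197. 203.]
(617, -299, 300) [186. 161.]
```

View pics/chk.png

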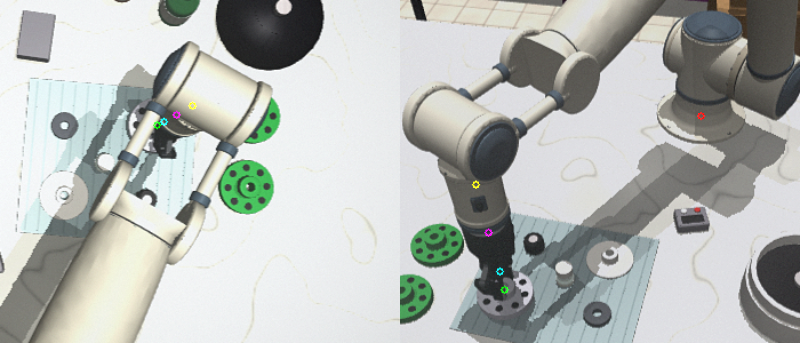

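```bash
python3 - <<'E'
import pickle,cv2
from h import *
t=pickle.load(open('top.pkl','rb'));s=pickle.load(open('scene.pkl','rb'));o=[]
for d,x,y in((t,395,170),(s,165,195)):
    im=np.clip(d['pixels'][y:y+90,x:x+60,::-1]*3.2,0,255).astype('uint8');im=cv2.resize(im,(400,600),interpolation=cv2.INTER_CUBIC)
    for X,c in(((617,-299,60),(0,0,255)),((657,-299,60),(0,255,0)),((577,-299,60),(0,255,0)),((617,-339,60),(255,0,0)),((617,-259,60),(255,0,0))):
        p=proj(d,np.array(X,float));cv2.circle(im,(int((p[0]-x)*6.667),int((p[1]-y)*6.667)),5,c,2)
    o.append(im)
cv2.imwrite('pics/chk2.png',np.hstack(o))
E
```

```text
(no output)
```

View pics/chk2.png

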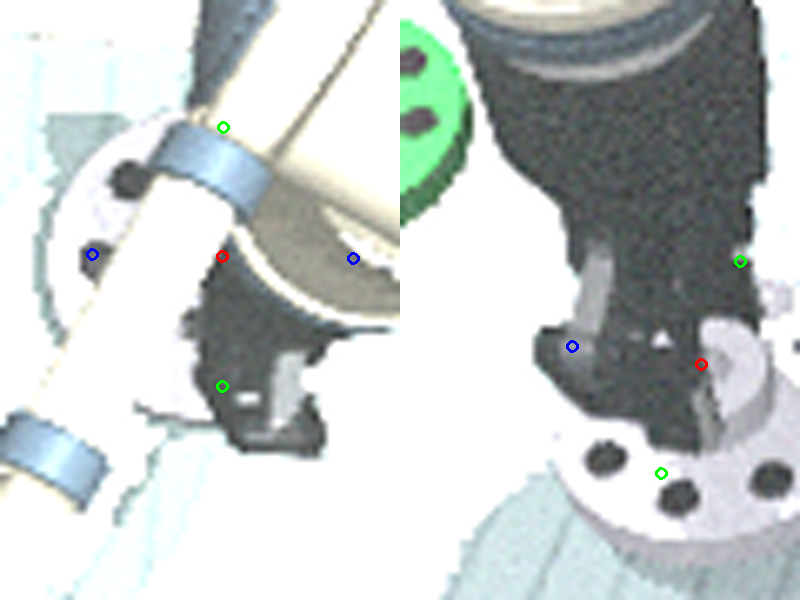

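```bash
python3 - <<'E'
import pickle
from h import *
t=pickle.load(open('top.pkl','rb'));s=pickle.load(open('scene.pkl','rb'))
T=lambda X,Y:(X/6.667+395,Y/6.667+170);S=lambda X,Y:((X-400)/6.667+165,Y/6.667+195)
for a,b in(((270,440),(550,345)),((235,398),(550,345)),((320,440),(545,345)),((290,385),(595,285))):print(tri(t,T(*a),s,S(*b)))
for p in((680,445),(705,450),(645,430)):
    print(p,[onz(s,*S(*p),z).round(0).tolist() for z in(38,45,50,60)])
E
python3 -c "
from station import env;s=env.read_state();print(s['q'],s['position'],s['eef_rot'])"
```

```text
(array([ 571.56052095, -349.65111374,   -2.88411283]), np.float64(45.89854253456511))
(array([ 584.71173427, -337.37063386,   17.44123406]), np.float64(52.740179833040905))
(array([ 569.89968138, -360.24523651,   -7.55085243]), np.float64(32.15666430224456))
(array([ 582.02747838, -334.15403527,   45.52975306]), np.float64(22.70083369371994))
(680, 445) [[632.0, -305.0, 38.0], [637.0, -302.0, 45.0], [640.0, -300.0, 50.0], [646.0, -297.0, 60.0]]
(705, 450) [[633.0, -297.0, 38.0], [637.0, -294.0, 45.0], [640.0, -293.0, 50.0], [647.0, -289.0, 60.0]]
(645, 430) [[628.0, -317.0, 38.0], [633.0, -314.0, 45.0], [636.0, -312.0, 50.0], [643.0, -308.0, 60.0]]
[-2.86940245e+01  2.04455851e+01  7.16526986e+01 -1.52349700e-04
  8.79001990e+01 -2.86966281e+01] [ 616.97753726 -298.94288309   48.24400638] [ 1.79999138e+02 -1.25780495e-03  2.60920778e-03]
```

```bash
python3 - <<'E'
import pickle
from h import *
t=pickle.load(open('top.pkl','rb'));s=pickle.load(open('scene.pkl','rb'))
S=lambda X,Y:((X-400)/6.667+165,Y/6.667+195)
# pockets of lifted rotor, scene (disc top z = 20+lift)
g=cv2.cvtColor(s['pixels'],cv2.COLOR_RGB2GRAY)
P=[S(607,458),S(679,497),S(772,479)]
# remaining two seen in g3b crop (6x from 160,200)
P+=[(160+402/6,200+279/6),(160+414/6,200+342/6)]
for z in(36,40,44):
    Q=np.array([onz(s,*p,z)[:2] for p in P]);A=np.c_[2*Q,np.ones(5)];c=np.linalg.lstsq(A,(Q**2).sum(1),rcond=None)[0];r=np.sqrt(c[2]+c[0]**2+c[1]**2)
    print(z,c[:2],r,(np.hypot(*(Q-c[:2]).T)-r).round(1))
print('collar R edge etc',[onz(s,*S(*p),58).round(1) for p in((772,375),(735,350))])
E
```

```text
36 [ 613.27224384 -300.95370181] 35.89169555778738 [-0.  -0.1  0.2  0.1 -0.2]
40 [ 615.94724526 -299.48005987] 35.71869227647996 [-0.  -0.1  0.2  0.1 -0.2]
44 [ 618.62224667 -298.00641792] 35.54568899517463 [-0.  -0.1  0.2  0.1 -0.2]
collar R edge etc [array([ 615.8, -278. ,   58. ]), array([ 608.7, -291.5,   58. ])]
```

Pocket fit: the lifted rotor is centred at (616.5, -299.3), level and aligned with the TCP, so the grasp is usable. I'm carrying it to the spindle at TCP z = 200.

```bash
python3 -m jog '[[[0,0,5],[0,0,0],3],[[0,0,10],[0,0,0],3],[[0,0,15.2],[0,0,0],3],[[-0.9,5,15.2],[0,0,0],3],[[-1.9,10,15.2],[0,0,0],3],[[-2.8,15,15.2],[0,0,0],3],[[-3.7,20,15.2],[0,0,0],3],[[-4.6,25,15.2],[0,0,0],3],[[-5.5,30,15.2],[0,0,0],3],[[-6.5,35,15.2],[0,0,0],3],[[-7.4,40,15.2],[0,0,0],3],[[-8.3,45,15.2],[0,0,0],3],[[-9.2,49.5,15.2],[0,0,0],3],[[-9.56,51.9,15.2],[0,0,0],3],[[-9.56,51.9,15.2],[0,0,0],3],[[-9.56,51.9,15.2],[0,0,0],3],[[-9.56,51.9,15.2],[0,0,0],3]]' 80
python3 snap.py r1 90,170 400,130
```

```text
time: 10.78
position: [521.7, 219.0, 200.1]
eef_rot: [180.0, 0.0, -0.1]
contact_force: [-0.5, 0.1, -2.7]
width: 35.9
[521.7 219.1 200.2] [ 1.7999e+02 -0.0000e+00 -8.0000e-02] [-0.4  0.1 -2.3] 36.11886405302572 10.875
```

View pics/r1.png

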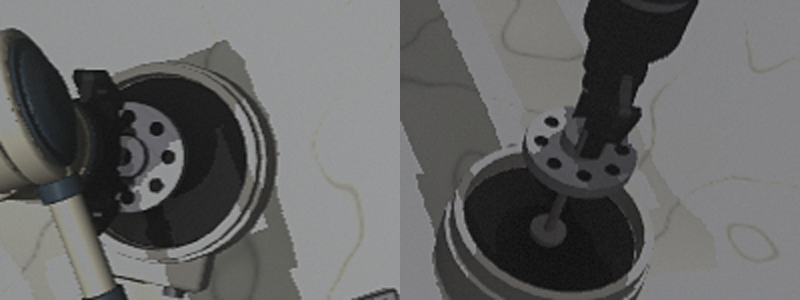

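```bash
cat > pk.py <<'E'
import pickle,sys
from h import *
def fit(d,x,y,w,h,z,r0,thr=70,amax=60):
    g=cv2.resize(cv2.cvtColor(d['pixels'],cv2.COLOR_RGB2GRAY)[y:y+h,x:x+w],None,fx=4,fy=4,interpolation=cv2.INTER_CUBIC)
    cs,_=cv2.findContours(cv2.inRange(g,0,thr),cv2.RETR_LIST,cv2.CHAIN_APPROX_NONE)
    P=[]
    for c in cs:
        a=cv2.contourArea(c)/16
        if 8<a<amax:
            e=cv2.fitEllipse(c)
            if max(e[1])/min(e[1])<1.9: P.append(onz(d,(e[0][0]+.5)/4-.5+x,(e[0][1]+.5)/4-.5+y,z)[:2])
    return np.array(P)
E
python3 - <<'E'
from pk import *
for n,b in(('top',(135,215,60,65)),('scene',(455,180,70,55))):
    d=pickle.load(open(n+'.pkl','rb'))
    for thr in(50,60,70):print(n,thr,fit(d,*b,192,36,thr).round(0).tolist())
t=pickle.load(open('top.pkl','rb'));print('bore',onz(t,90+130/2-.25,170+157/2-.25,209.5))
E
```

```text
top 50 [[498.0, 194.0], [523.0, 184.0], [548.0, 195.0]]
top 60 [[498.0, 194.0], [523.0, 184.0], [548.0, 195.0]]
top 70 [[498.0, 194.0], [523.0, 184.0], [548.0, 195.0]]
scene 50 [[556.0, 219.0], [545.0, 244.0], [546.0, 193.0], [520.0, 182.0], [495.0, 192.0]]
scene 60 [[556.0, 219.0], [544.0, 244.0], [546.0, 193.0], [520.0, 183.0], [495.0, 192.0]]
scene 70 [[552.0, 252.0], [546.0, 193.0], [521.0, 183.0], [495.0, 192.0]]
bore [521.7343851  212.06599977 209.5       ]
```

Rotor against spindle: both views give about +1 mm in y and 0 in x still to go. I'm lowering it.

```bash
python3 -m jog '[[[0,0.1,-1],[0,0,0],3],[[0,0.1,-2],[0,0,0],3],[[0,0.1,-3],[0,0,0],3],[[0,0.1,-4],[0,0,0],3],[[0,0.1,-4],[0,0,0],3]]' | egrep 'pos|force'; python3 -m jog '[[[0,0,-1.5],[0,0,0],3],[[0,0,-3],[0,0,0],3],[[0,0,-4.2],[0,0,0],3],[[0,0,-5],[0,0,0],3],[[0,0,-5],[0,0,0],3]]' | egrep 'pos|force'; python3 -m jog '[[[0,0,-0.5],[0,0,0],3],[[0,0,-1],[0,0,0],3],[[0,0,-1.4],[0,0,0],3],[[0,0,-1.6],[0,0,0],3],[[0,0,-1.6],[0,0,0],3]]'
```

```text
position: [520.8, 220.9, 158.6]
contact_force: [0.5, 0.6, -2.2]
position: [521.0, 220.9, 109.2]
contact_force: [-0.4, -0.7, -3.0]
time: 12.75
position: [521.3, 221.0, 94.0]
eef_rot: [180.0, 0.0, 0.0]
contact_force: [-0.1, 0.3, -1.6]
width: 35.7
```

```bash
python3 -m jog '[[[0,0,-0.1],[0,0,0],3],[[0,0,-0.2],[0,0,0],3],[[0,0,-0.2],[0,0,0],3]]'; python3 -m jog '[[[0,0,0],[0,0,0],8.5],[[0,0,0],[0,0,0],8.5],[[0,0,0],[0,0,0],8.5],[[0,0,0],[0,0,0],8.5],[[0,0,3],[0,0,0],8.5],[[0,0,8],[0,0,0],8.5],[[0,0,13],[0,0,0],8.5],[[0,-6,13],[0,0,0],8.5],[[0,-12,13],[0,0,0],8.5]]'; python3 snap.py r2 90,170 400,130
```

```text
time: 13.12
position: [521.5, 221.1, 92.4]
eef_rot: [-180.0, -0.0, -0.0]
contact_force: [0.4, 0.2, -0.8]
width: 36.3
time: 14.25
position: [521.6, 100.3, 223.2]
eef_rot: [-180.0, -0.1, 0.1]
contact_force: [0.6, -1.4, -0.4]
width: 85.4
[521.6  96.3 222.7] [ 1.7988e+02 -6.0000e-02 -3.4000e-01] [0.5 0.3 1.1] 85.22738433077134 14.35
```

View pics/r2.png

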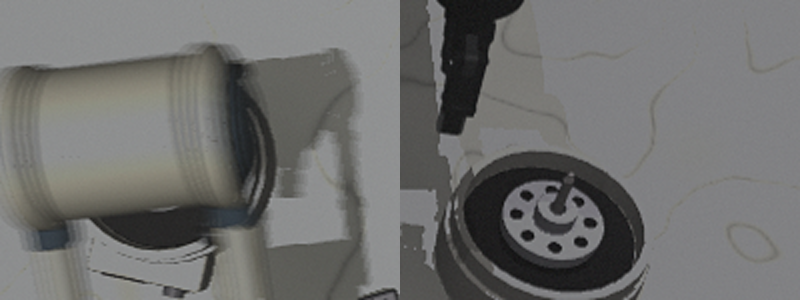

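The rotor sits flat in the bowl with the spindle through its collar (scene crop (560,205)). I'll check it numerically and move over the spacer.

```bash
python3 - <<'E'
from pk import *
d=pickle.load(open('scene.pkl','rb'))
P=fit(d,448,205,70,65,84,36,60);print(P.round(0).tolist());c=P.mean(0);print(c,np.hypot(*(P-c).T).round(1))
E
python3 -m jog '[[[2.4,-6,0],[0,0,0],6.2],[[4.8,-12,0],[0,0,0],6.2],[[7.2,-18,0],[0,0,0],6.2],[[9.58,-23.43,0],[0,0,0],6.2],[[9.58,-23.43,-6],[0,0,0],6.2],[[9.58,-23.43,-12],[0,0,0],6.2],[[9.58,-23.43,-18],[0,0,0],6.2],[[9.58,-23.43,-19],[0,0,0],6.2],[[9.58,-23.43,-20],[0,0,0],6.2],[[9.58,-23.43,-20.5],[0,0,0],6.2],[[9.58,-23.43,-20.5],[0,0,0],6.2]]' 40
```

```text
[[555.0, 221.0], [545.0, 246.0], [545.0, 195.0], [519.0, 256.0], [520.0, 184.0], [493.0, 246.0], [494.0, 195.0], [463.0, 238.0]]
[516.84898746 222.62003374] [38.6 36.3 39.8 33.6 38.7 33.3 36.  55.7]
time: 15.72
position: [618.3, -133.5, 19.2]
eef_rot: [180.0, -0.2, 0.0]
contact_force: [0.6, 0.3, 0.3]
width: 62.0
```

```bash
python3 -m jog '[[[0,0,-0.5],[0,0,0],6.2],[[0,0,-0.9],[0,0,0],6.2],[[0,0,-0.9],[0,0,0],6.2]]'; python3 -m jog '[[[0,0,-0.2],[0,0,0],6.2],[[0,0,-0.4],[0,0,0],6.2],[[0,0,-0.4],[0,0,0],6.2]]'
```

```text
time: 16.1
position: [616.9, -133.2, 7.7]
eef_rot: [-180.0, 0.0, -0.0]
contact_force: [-0.2, 0.5, 0.1]
width: 62.2
time: 16.48
position: [617.0, -133.2, 3.9]
eef_rot: [-180.0, 0.0, 0.0]
contact_force: [-0.1, 0.2, 0.2]
width: 62.3
```

```bash
python3 -m jog '[[[0,0,0],[0,0,0],4.2],[[0,0,0],[0,0,0],4.2],[[0,0,0],[0,0,0],4.2],[[0,0,0],[0,0,0],4.2],[[0,0,0],[0,0,0],4.2]]' 40;python3 -m jog '[[[0,0,0.3],[0,0,0],4],[[0,0,0.6],[0,0,0],4],[[0,0,2],[0,0,0],4],[[0,0,4],[0,0,0],4],[[0,0,4],[0,0,0],4]]'; python3 snap.py s1 290,160 220,190
```

```text
time: 17.1
position: [617.5, -133.4, 4.6]
eef_rot: [180.0, -0.0, 0.0]
contact_force: [-0.5, -0.0, 3.5]
width: 47.3
time: 17.73
position: [619.0, -133.7, 48.0]
eef_rot: [179.9, -0.3, 0.0]
contact_force: [-0.3, -0.2, -0.2]
width: 47.5
[ 617.6 -133.4   45.1] [ 1.7998e+02 -9.0000e-02  0.0000e+00] [-1.4  0.3 -0.6] 47.67144457176712 17.825
```

View pics/s1.png

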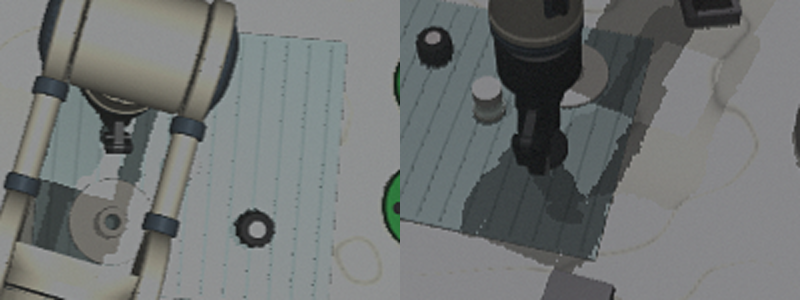

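The ring is held: width 47.3 mm, with the same -2.7 mm reading as on the 40 mm collar. I'm carrying it to the spindle.

```bash
python3 -m jog '[[[0,0,5],[0,0,0],4],[[0,0,10],[0,0,0],4],[[-0.9,3,13.5],[0,0,0],4],[[-2.2,8,13.5],[0,0,0],4],[[-3.6,13,13.5],[0,0,0],4],[[-5,18,13.5],[0,0,0],4],[[-6.3,23,13.5],[0,0,0],4],[[-7.7,28,13.5],[0,0,0],4],[[-9,33,13.5],[0,0,0],4],[[-9.58,35.37,13.5],[0,0,0],4],[[-9.58,35.37,13.5],[0,0,0],4],[[-9.58,35.37,13.5],[0,0,0],4],[[-9.58,35.37,13.5],[0,0,0],4],[[-9.58,35.37,13.5],[0,0,0],4]]' 60
python3 -m jog '[[[0,0,-1.5],[0,0,0],4],[[0,0,-2.5],[0,0,0],4],[[0,0,-3.5],[0,0,0],4],[[0,0,-4.5],[0,0,0],4],[[0,0,-4.5],[0,0,0],4]]'
```

```text
time: 19.58
position: [521.7, 219.5, 179.1]
eef_rot: [180.0, 0.0, -0.1]
contact_force: [0.1, 0.5, 0.5]
width: 46.5
time: 20.2
position: [520.8, 220.3, 132.8]
eef_rot: [180.0, 0.1, 0.0]
contact_force: [-0.4, -0.7, -0.1]
width: 46.7
```

```bash
python3 -m jog '[[[0,0,-1],[0,0,0],4],[[0,0,-2],[0,0,0],4],[[0,0,-2.8],[0,0,0],4],[[0,0,-3.0],[0,0,0],4],[[0,0,-3.1],[0,0,0],4],[[0,0,-3.1],[0,0,0],4],[[0,0,-3.1],[0,0,0],4]]'
```

```text
time: 21.08
position: [521.6, 220.5, 103.6]
eef_rot: [-180.0, -0.0, -0.0]
contact_force: [-0.3, 0.1, -1.3]
width: 46.7
```

```bash
python3 -m jog '[[[0,0,-0.1],[0,0,0],4],[[0,0,-0.1],[0,0,0],4],[[0,0,-0.1],[0,0,0],8.5],[[0,0,-0.1],[0,0,0],8.5],[[0,0,-0.1],[0,0,0],8.5],[[0,0,-0.1],[0,0,0],8.5],[[0,0,3],[0,0,0],8.5],[[0,0,7],[0,0,0],8.5],[[0,0,11],[0,0,0],8.5],[[0,-5,11],[0,0,0],8.5],[[0,-11,11],[0,0,0],8.5],[[0,-17,11],[0,0,0],8.5],[[0,-17,11],[0,0,0],8.5],[[0,-17,11],[0,0,0],8.5]]'; python3 snap.py s2 90,170 400,130
```

```text
time: 22.82
position: [521.4, 50.7, 213.2]
eef_rot: [-180.0, -0.0, -0.0]
contact_force: [1.0, 0.5, 0.3]
width: 85.4
[521.4  51.7 213.1] [-1.7997e+02  1.0000e-02  9.0000e-02] [ 0.3  0.8 -0.3] 84.87892138384557 22.925
```

View pics/s2.png

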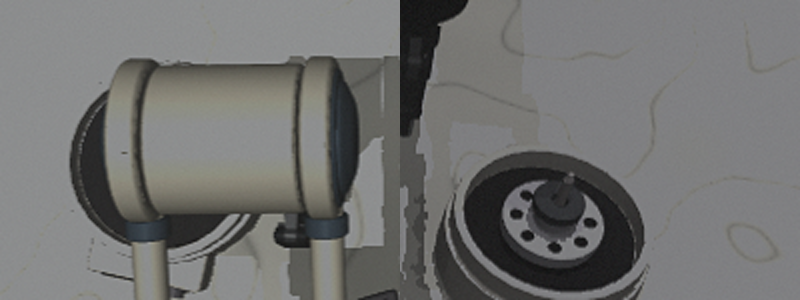

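The spacer sits on the collar with the spindle through it (scene crop (558,203)). I'll check it numerically, then go down to the cover.

```bash
python3 - <<'E'
from pk import *
d=pickle.load(open('scene.pkl','rb'));print(onz(d,479,230.5,114),onz(d,479,231.5,114))
E
python3 -m jog '[[[-1,-6,0],[0,0,0],5.5],[[-2.2,-12,0],[0,0,0],5.5],[[-3.38,-18.5,0],[0,0,0],5.5],[[-3.38,-18.5,-6],[0,0,0],5.5],[[-3.38,-18.5,-12],[0,0,0],5.5],[[-3.38,-18.5,-16],[0,0,0],5.5],[[-3.38,-18.5,-18],[0,0,0],5.5],[[-3.38,-18.5,-19.5],[0,0,0],5.5],[[-3.38,-18.5,-19.5],[0,0,0],5.5],[[-3.38,-18.5,-19.5],[0,0,0],5.5]]' 40;python3 -m jog '[[[0,0,0],[0,0,0],2.4],[[0,0,0],[0,0,0],2.4],[[0,0,0],[0,0,0],2.4],[[0,0,0],[0,0,0],2.4],[[0,0,0],[0,0,0],2.4]]' 40;python3 -m jog '[[[0,0,0.3],[0,0,0],2.4],[[0,0,0.6],[0,0,0],2.4],[[0,0,2],[0,0,0],2.4],[[0,0,4],[0,0,0],2.4],[[0,0,4],[0,0,0],2.4],[[0,0,4],[0,0,0],2.4]]'
```

```text
[522.84895732 217.91285554 114.        ] [525.36477574 217.83573065 114.        ]
time: 24.18
position: [488.5, -134.5, 19.5]
eef_rot: [180.0, -0.1, 0.0]
contact_force: [0.2, 0.1, 0.3]
width: 54.9
time: 24.8
position: [488.4, -134.8, 19.7]
eef_rot: [180.0, -0.1, -0.0]
contact_force: [0.1, -0.4, 6.0]
width: 29.5
time: 25.55
position: [487.5, -134.5, 57.9]
eef_rot: [-180.0, 0.0, 0.0]
contact_force: [0.5, -0.8, -1.8]
width: 29.5
```

The cover is held: width 29.5 mm (32 mm collar), about 1 N of weight. I'm carrying it to the spindle.

```bash
python3 -m jog '[[[0,0,5],[0,0,0],2.4],[[0,0,10],[0,0,0],2.4],[[0.3,3,12.8],[0,0,0],2.4],[[0.8,8,12.8],[0,0,0],2.4],[[1.3,13,12.8],[0,0,0],2.4],[[1.7,18,12.8],[0,0,0],2.4],[[2.2,23,12.8],[0,0,0],2.4],[[2.7,28,12.8],[0,0,0],2.4],[[3.2,33,12.8],[0,0,0],2.4],[[3.38,35.48,12.8],[0,0,0],2.4],[[3.38,35.48,12.8],[0,0,0],2.4],[[3.38,35.48,12.8],[0,0,0],2.4],[[3.38,35.48,12.8],[0,0,0],2.4],[[3.38,35.48,12.8],[0,0,0],2.4]]' 60
python3 -m jog '[[[0,0,-1],[0,0,0],2.4],[[0,0,-2],[0,0,0],2.4],[[0,0,-3],[0,0,0],2.4],[[0,0,-3],[0,0,0],2.4]]'
```

```text
time: 27.3
position: [521.5, 219.3, 186.3]
eef_rot: [180.0, -0.0, -0.1]
contact_force: [0.9, -0.8, -1.0]
width: 28.3
time: 27.8
position: [520.7, 220.0, 154.4]
eef_rot: [179.9, 0.2, 0.0]
contact_force: [0.2, 0.7, -1.5]
width: 28.4
```

```bash
python3 -m jog '[[[0,0,-1],[0,0,0],2.4],[[0,0,-2],[0,0,0],2.4],[[0,0,-2.4],[0,0,0],2.4],[[0,0,-2.5],[0,0,0],2.4],[[0,0,-2.6],[0,0,0],2.4],[[0,0,-2.6],[0,0,0],2.4]]';python3 -m jog '[[[0,0,-0.1],[0,0,0],2.4],[[0,0,-0.1],[0,0,0],2.4]]'
```

```text
time: 28.55
position: [521.5, 220.3, 130.5]
eef_rot: [-180.0, -0.0, -0.0]
contact_force: [0.7, -0.6, -1.4]
width: 28.4
time: 28.8
position: [521.6, 220.3, 129.9]
eef_rot: [-180.0, -0.1, 0.0]
contact_force: [-0.5, -0.1, 2.1]
width: 28.2
```

```bash
python3 -m jog '[[[0,0,0],[0,0,0],6],[[0,0,0],[0,0,0],6],[[0,0,0],[0,0,0],6],[[0,0,0],[0,0,0],6],[[0,0,3],[0,0,0],6],[[0,0,8],[0,0,0],6],[[-0.4,-5,8],[0,0,0],6],[[-0.9,-11,8],[0,0,0],6],[[-1.4,-17,8],[0,0,0],6],[[-1.9,-23,8],[0,0,0],6],[[-2.4,-29,8],[0,0,0],6],[[-2.4,-29,8],[0,0,0],6],[[-2.4,-29,8],[0,0,0],6]]'; python3 snap.py c2 90,170 400,130
```

```text
time: 30.42
position: [497.4, -69.5, 209.2]
eef_rot: [-180.0, -0.0, -0.0]
contact_force: [-0.6, 0.1, 0.9]
width: 60.0
[497.6 -68.5 209.2] [-1.7997e+02 -0.0000e+00  1.0000e-01] [0.6 0.2 0.2] 59.92089636533148 30.525
```

View pics/c2.png

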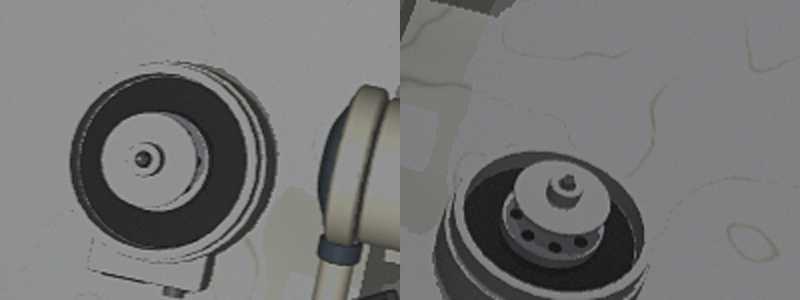

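```bash
python3 - <<'E'
from pk import *
for n,b,thr in(('top',(130,215,75,75),100),('scene',(445,200,75,60),100)):
    d=pickle.load(open(n+'.pkl','rb'));x,y,w,h=b
    g=cv2.resize(cv2.cvtColor(d['pixels'],cv2.COLOR_RGB2GRAY)[y:y+h,x:x+w],None,fx=4,fy=4,interpolation=cv2.INTER_CUBIC)
    cs,_=cv2.findContours(cv2.inRange(g,thr,255),cv2.RETR_EXTERNAL,cv2.CHAIN_APPROX_NONE)
    for c in cs:
        a=cv2.contourArea(c)/16
        if a>700 and a<4000: e=cv2.fitEllipse(c);print(n,round(a),np.array(e[1])/4,onz(d,(e[0][0]+.5)/4-.5+x,(e[0][1]+.5)/4-.5+y,120).round(1))
E
python3 -m jog '[[[-0.5,-6,0],[0,0,0],6],[[-1,-12,0],[0,0,0],6],[[-1.5,-18,0],[0,0,0],6],[[-1.62,-21.55,0],[0,0,0],6],[[-1.62,-21.55,-6],[0,0,0],6],[[-1.62,-21.55,-12],[0,0,0],6],[[-1.62,-21.55,-16],[0,0,0],6],[[-1.62,-21.55,-18],[0,0,0],6],[[-1.62,-21.55,-19.4],[0,0,0],6],[[-1.62,-21.55,-19.4],[0,0,0],6],[[-1.62,-21.55,-19.4],[0,0,0],6]]' 30;python3 -m jog '[[[0,0,0],[0,0,0],2.6],[[0,0,0],[0,0,0],2.6],[[0,0,0],[0,0,0],2.6],[[0,0,0],[0,0,0],2.6],[[0,0,0],[0,0,0],2.6]]' 30;python3 -m jog '[[[0,0,0.3],[0,0,0],2.6],[[0,0,0.6],[0,0,0],2.6],[[0,0,2],[0,0,0],2.6],[[0,0,4],[0,0,0],2.6],[[0,0,4],[0,0,0],2.6],[[0,0,4],[0,0,0],2.6]]'
```

```text
top 2046 [49.02225876 52.92804718] [521.2 215.3 120. ]
scene 1331 [34.87447357 48.61287689] [521.6 219.8 120. ]
scene 872 [44.31165695 91.25481415] [502.4 216.4 120. ]
time: 31.9
position: [482.2, -285.8, 17.1]
eef_rot: [179.9, -0.1, 0.0]
contact_force: [-0.8, -0.1, 1.1]
width: 59.9
time: 32.52
position: [481.8, -285.8, 16.8]
eef_rot: [179.9, -0.1, -0.0]
contact_force: [-1.4, 0.8, 5.6]
width: 34.3
time: 33.28
position: [481.3, -285.3, 55.5]
eef_rot: [180.0, -0.0, 0.0]
contact_force: [0.1, -0.4, -1.4]
width: 34.2
```

The cover is seated (scene fit (521.6, 219.8)) and the nut is held at 34.2 mm. I'm carrying the nut over.

```bash
python3 -m jog '[[[0,0,5],[0,0,0],2.6],[[0,0,10],[0,0,0],2.6],[[0.1,2,13],[0,0,0],2.6],[[0.5,7,13],[0,0,0],2.6],[[1,12,13],[0,0,0],2.6],[[1.4,17,13],[0,0,0],2.6],[[1.8,22,13],[0,0,0],2.6],[[2.2,27,13],[0,0,0],2.6],[[2.6,32,13],[0,0,0],2.6],[[3,37,13],[0,0,0],2.6],[[3.4,42,13],[0,0,0],2.6],[[3.8,47,13],[0,0,0],2.6],[[4.02,50.54,13],[0,0,0],2.6],[[4.02,50.54,13],[0,0,0],2.6],[[4.02,50.54,13],[0,0,0],2.6],[[4.02,50.54,13],[0,0,0],2.6],[[4.02,50.54,13],[0,0,0],2.6]]' 50
python3 -m jog '[[[0,0,-0.6],[0,0,0],2.6],[[0,0,-1.2],[0,0,0],2.6],[[0,0,-1.8],[0,0,0],2.6],[[0,0,-2.2],[0,0,0],2.6],[[0,0,-2.2],[0,0,0],2.6]]'
```

```text
time: 35.4
position: [521.5, 219.2, 185.3]
eef_rot: [180.0, -0.0, -0.1]
contact_force: [-0.4, 0.8, -0.2]
width: 34.0
time: 36.02
position: [521.2, 220.1, 162.5]
eef_rot: [180.0, 0.1, 0.0]
contact_force: [-0.4, 0.4, -0.2]
width: 33.8
```

Its underside is near 150, at the tip. Lowering on.

```bash
python3 -m jog '[[[0,0,-0.3],[0,0,0],2.6],[[0,0,-0.6],[0,0,0],2.6],[[0,0,-0.8],[0,0,0],2.6],[[0,0,-0.8],[0,0,0],2.6]]';python3 -m jog '[[[0,0,-0.1],[0,0,0],2.6],[[0,0,-0.2],[0,0,0],2.6],[[0,0,-0.2],[0,0,0],2.6]]'; python3 -m jog '[[[0,0,-0.1],[0,0,0],2.6],[[0,0,-0.15],[0,0,0],2.6],[[0,0,-0.15],[0,0,0],2.6]]'
```

```text
time: 36.52
position: [521.3, 220.1, 154.9]
eef_rot: [180.0, 0.0, 0.0]
contact_force: [0.4, -0.3, -0.4]
width: 33.9
time: 36.9
position: [521.3, 220.1, 153.1]
eef_rot: [180.0, 0.0, 0.0]
contact_force: [-0.2, -0.8, -0.2]
width: 34.0
time: 37.28
position: [521.4, 220.1, 151.6]
eef_rot: [180.0, 0.0, -0.0]
contact_force: [0.9, -0.2, -0.9]
width: 33.7
```

```bash
python3 -m jog '[[[0,0,-0.1],[0,0,0],2.6],[[0,0,-0.15],[0,0,0],2.6],[[0,0,-0.15],[0,0,0],2.6]]'; python3 -m jog '[[[0,0,0],[0,0,0],6],[[0,0,0],[0,0,0],6],[[0,0,0],[0,0,0],6],[[0,0,0],[0,0,0],6],[[0,0,3],[0,0,0],6],[[0,0,6],[0,0,0],6],[[-0.4,-5,6],[0,0,0],6],[[-0.9,-11,6],[0,0,0],6],[[-1.4,-17,6],[0,0,0],6],[[-1.9,-23,6],[0,0,0],6],[[-2.4,-29,6],[0,0,0],6],[[-2.4,-29,6],[0,0,0],6],[[-2.4,-29,6],[0,0,0],6]]'; python3 snap.py n2 90,170 400,130;python3 - <<'E'
from pk import *
o=[]
for n,x,y in(('top',130,215),('scene',445,190)):
    d=pickle.load(open(''+n+'.pkl','rb'));o.append(cv2.resize(cv2.convertScaleAbs(d['pixels'][y:y+75,x:x+75,::-1],alpha=1.5),(400,400),interpolation=cv2.INTER_CUBIC))
cv2.imwrite('pics/n2b.png',np.hstack(o))
E
```

```text
time: 37.65
position: [521.5, 220.2, 150.9]
eef_rot: [-180.0, -0.0, -0.0]
contact_force: [-1.2, -0.5, 3.6]
width: 33.8
time: 39.28
position: [497.4, -69.6, 210.2]
eef_rot: [-180.0, -0.0, -0.0]
contact_force: [0.2, 0.8, 0.0]
width: 59.9
[497.6 -68.6 210.2] [-1.7998e+02 -1.0000e-02  1.0000e-01] [0.1 0.8 0.1] 60.28786717510738 39.375
```

View pics/n2b.png

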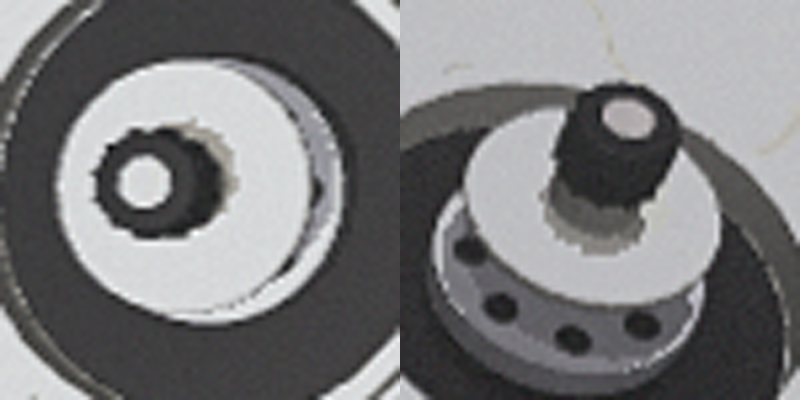

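The nut is on and upright; its steel disc is at (146,182) in the top crop and (628,118) in the scene crop. I'll triangulate its height and check the jar.

```bash
python3 - <<'E'
from pk import *
t=pickle.load(open('top.pkl','rb'));s=pickle.load(open('scene.pkl','rb'))
print('nut',tri(t,(157.3,249.0),s,(487.7,212.1)),onz(t,157.3,249,166),onz(s,487.7,212.1,166))
# cover rim circle in top: left 57,right 312,top 58,bottom 312
c=(184.5/5.333+130,185/5.333+215);c2=((593-400)/5.333+445,204/5.333+190);print('cover',tri(t,c,s,c2),onz(t,*c,120))
g=cv2.cvtColor(s['pixels'],cv2.COLOR_RGB2GRAY)
cv2.imwrite('pics/end.png',cv2.resize(s['pixels'][170:330,150:370,::-1],None,fx=2.5,fy=2.5))
E
```

```text
nut (array([521.77606644, 219.95402424, 167.56690049]), np.float64(0.10182873123641335)) [521.82294251 220.3625547  166.        ] [520.31278728 220.49026759 166.        ]
cover (array([522.13003358, 220.08234472, 120.47000035]), np.float64(0.6473903804575415)) [522.13855148 219.87829426 120.        ]
```

View pics/end.png

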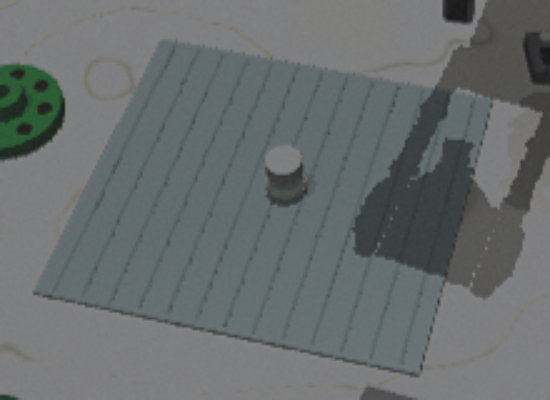

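The nut's top is at (521.8, 220.0, 167.6), against 166 expected. The cover's rim is at z = 120.5, against 120 expected. The jar stands upright at its starting place, and the gripper is clear. I'm handing in.

```bash
python3 -c "
from station import env;print(env.close_job())"
```

```text
the job is handed in; nothing more can be done
None
```

I put the rotor, spacer ring, cover and nut on the spindle in that order and let go of each, then handed the job in at about 39 s of the 118 s. The hand-in reports no verdict, so the results below are my own checks.

**Last checks:**
- **Nut:** top at (521.8, 220.0, 167.6) mm, against a spindle axis of about (521.4, 220.2) and an expected height of 166. That 1.6 mm excess is within the camera's calibration of about 2 mm and the 3 mm allowed.
- **Cover:** rim at z = 120.5 mm, against 120 expected, and about 1 mm off the axis.
- **Jar:** upright at its starting place in the last picture. I did not measure it again.
- **Gripper:** about 290 mm away from the stack and touching nothing.

**Checks that disagreed:**
- **Fingertips:** they stood about 20 mm higher than the description says, so the first close on the rotor's collar missed. A gentle touch on the collar gave the right height.
- **Held width:** it read 2 to 4 mm below the true diameters on all four parts.
- **Rotor seat check:** the automatic pocket fit picked up a stray point. Taking only the good pockets, the rotor was about 1.4 mm from the axis. I did not measure its height; it looked flat, and the parts above came out at the right heights.
- **Spacer:** my reading by eye put it 3 to 5 mm off the axis, more than its 3 mm of play allows. I put that down to measuring error. Its height was checked only through the cover above it.
- **Cover, first fit from above:** it was about 5 mm off because the mask included part of the rotor. The side view and a second reading agreed with the axis.

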